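Interlocked isolator and selector of the radio charging unit

TASK

Put the radio charging unit into service: first swing the isolator (the crank with the slim tall post) round until you feel it come up fully against its stop, then, with the interlock freed, swing the selector (the crank with the short fat grip) across to its own stop. Work by feel: do not force either crank against its stop or against the lock, and leave the things lying around the unit where they are.

Things in the scene. Friction and masses are not known exactly. Their poses are not given: they have to be found in the camera images.
- unit: olive steel switch box, 180 (its x) x 300 (its y) x 45 mm high, bolted down, with a 38 mm high cradle of three empty pockets along its +x side (90 to 152 mm); origin: centre of the box's underside, z up. Two cranks on top turn about vertical axes: isolator at y = -60 mm, selector at y = +60 mm. Interlock inside: see joint selector
- isolator (a joint): isolator angle, rad, growing anticlockwise from above; starts at 0 to 0.2. Its stop comes somewhere between 0.75 and 1.75, different every time (the crank is clamped on a splined shaft): not visible, to be felt. Free turning takes about 4 N at the post; the stop is a stiff rubber buffer that yields 1 mm of post travel per 4 N more, so halt at a rise of some 5 to 10 N
- isolator_grip (a point): centre, half-way up, of the isolator's upright black post: round, 16 mm diameter, 50 mm tall (its top 25 mm above this point), 70 mm from the isolator axis on a flat steel arm whose top is 25 mm below this point. It travels a level circle about isolator_axis
- isolator_axis (a point): fixed point on the isolator's vertical turning axis, at the height of isolator_grip
- selector (a joint): selector angle, rad, growing anticlockwise from above; starts at 0 to 0.06. Blocked at about 0.13 until the isolator is up against its stop (within 0.05 rad); once it is across, the isolator is held. Its own stop comes at 1.1 (rubber buffer, 1 mm at the grip per 5.5 N). Free turning takes about 4 N at the grip
- selector_grip (a point): centre, half-way up, of the selector's upright black barrel grip: round, 26 mm diameter, 36 mm tall, 60 mm from the selector axis on a flat steel arm whose top is 18 mm below this point. It travels a level circle about selector_axis
- selector_axis (a point): fixed point on the selector's vertical turning axis, at the height of selector_grip
- headset: bystander: loose ear-defender headset with headband, about 250 x 190 x 90 mm; origin on the table between its cups
- radio: bystander: loose black hand-held radio standing upright, 34 x 56 x 110 mm with an aerial to 200 mm; origin under its centre
- carton: bystander: loose cardboard carton, 110 x 100 x 130 mm high; origin under its centre
- isolator_buffer: the rubber stop buffer of the isolator, hidden inside the unit, origin on the isolator axis at table height; its contact is 40 mm from that axis, so 30 N on it is about 17 N at the post on top of the turning friction
- selector_buffer: the rubber stop buffer of the selector, hidden inside the unit, origin on the selector axis at table height; its contact is 30 mm from that axis, so 35 N on it is about 17 N at the grip on top of the turning friction
- selector_sector: the steel locking sector on the selector's shaft, hidden inside the unit, 63 mm radius, origin on the selector axis at table height; this is what meets the isolator's cam when the selector is still locked

How it is judged:
On the way:
1. the isolator is swung well across (beyond 0.68 rad) while the selector is still at its start (below 0.3 rad) (value of joint isolator above 0.68 rad and value of joint selector below 0.3 rad), for 0.2 s.
At the end, for the whole second after the job is handed in: the isolator is across (beyond 0.65 rad; the interlock itself holds it within about 0.15 rad of its stop), the selector is across (beyond 0.98 rad, its stop being at 1.1), and both are at rest (value of joint isolator above 0.65 rad and value of joint selector above 0.98 rad and velocity of joint isolator between -0.05 and 0.05 rad/s and velocity of joint selector between -0.05 and 0.05 rad/s); the robot touches nothing.
It fails at once if the isolator is forced against its stop (more than 30 N on the buffer, about 21 N in all at the post) (contact force between isolator_buffer and anything else above 30 N).
It fails at once if the selector is forced against its stop (more than 35 N on the buffer, about 21 N in all at the grip) (contact force between selector_buffer and anything else above 35 N).
It fails at once if the selector is forced against the interlock (more than 25 N on its locking sector, about 28 N in all at the grip) (contact force between selector_sector and anything else above 25 N).
It fails at once if a bystander is moved more than 20 mm (distance of any of headset, radio, carton from where it was at the start of the episode above 0.02 m).
It also fails if it takes over 70 s, if anything falls off the work surface, if the arm or the gripper's body presses on something with over 40 N, if the wrist force passes 120 N, or if a joint passes its speed limit or range.

ROBOT

A 6-joint arm with a two-finger parallel gripper is mounted at the origin on the work surface. World frame = base frame: x ahead of the robot, y to its left, z up, the work surface at z = 0. Lengths are in m, angles in rad, forces in N, time in s.
With the tool pointing down it reaches from about 0.225 to 0.875 m from the base axis. Payload 3.4 kg.
Tool frame: the origin (TCP) lies midway between the tips of the shut fingers; the grasp point (between the pads) lies 19 mm behind it; x points along the fingers, y is the direction in which the jaws open and shut, and the axes are right-handed (so a half turn about x gives the same grasp; the last joint's range is limited). The gripper opens to 85 mm and grips with 20 to 120 N. Pads are 22 mm wide; open, the fingers measure 114 mm over their backs; the gripper's body (76 mm by 85 mm) begins 54 mm behind the grasp point. The pads swing forward as they close: fully open they stand 13 mm farther back than shut.
Start: joints at [-0.121, 0.276, 1.505, -0, 1.361, -0.121], TCP at [0.575, -0, 0.231] pointing down, gripper open.
Joint ranges: [-2.89, 2.89], [-0.75, 2.08], [0.22, 2.7], [-1.18, 4.32], [0.11, 2.71], [-2.7, 2.7]. Speed limits (rad/s): [2.57, 2.57, 3.14, 3.14, 3.14, 3.14].

INTERFACE

Orientations are given as a unit quaternion [w, x, y, z].
In Python, from rig import manip, get_image, get_calibration, ticket gives the robot as it stands. The module is installed in compiled form; this text tells all that it offers.
- The arm moves only by the tool arm_command, never from a script. Its argument "series" is text: rows parted by semicolons, each of 7 numbers parted by spaces: the shift along the tool's x, y, z in units of 0.1 m (1.0 is 0.1 m), then the turn, a rotation vector about the tool's x, y, z in units of pi rad (1.0 is pi rad), then the opening, from -1 (shut) to 1 (fully open), so that 0 is half open. In form: tx ty tz rx ry rz claw; .... A call has 1 to 12 rows; each row shifts and turns the commanded pose from where the row before left it, along the tool's axes as they then stand; what a row does not reach is not made up. A row lasts 1/12 s, in which the tool goes at most 41.7 mm and 7.16 degrees, less where a joint would pass 70% of its speed; a pose out of reach is approached as far as the arm can. A call with a number of a shift or a turn outside -1 to 1 is refused whole. A call with a gripper value outside its range is refused whole. The fingers move at their own pace and stop on an object; "squeeze" is the grip in N (left out, the last holds). Time passes only in rows, so rows that do not move let the fingers close. It gives the time, the measured TCP pose, the force and the opening at its end, in the units of the state.
- manip.get_state(): the state, without advancing time (a new reading comes with each control period).
- get_image(name): name is "scene" or "side" or "wrist"; returns the picture (420x560x3 uint8, red, green, blue); there is no depth.
- get_calibration(name): a dict with "fx", "fy", "cx", "cy" (pixels), "D" ([k1, k2, p1, p2, k3] as OpenCV has them; the pictures are not rectified), "cam_to_world" (4x4, takes a point from camera to world coordinates); the wrist camera has in their place "tool_from_camera" (4x4, takes a point from camera to tool coordinates, whose origin is the TCP and whose axes are the tool frame's). Camera axes: x right, y down, z forward; pixel columns grow to the right and rows downward; lengths in m; the calibration is good to about 2 mm. A picture is of the moment at which its call begins: read the wrist's pose just before it. get_calibration takes no time and is no camera call.
- ticket.sign_off(): hands the job in, once; it reports no verdict.
The state is a dict: "clock": time; "qpos": joint angles; "qd": joint speeds; "effort": joint torques, N m; "position": TCP position; "ee_rot": TCP orientation; "contact_force": force on the tool from outside, world axes, zero at the start; "moment": the same for the moment, N m; "width": finger opening in m.
Only numpy, scipy, OpenCV 4.12 (cv2) and the standard library are available. Lean on these libraries where they do the work, as an engineer would, in place of code of your own. Each camera call takes 0.05 s, during which the arm holds its last target. There are 200 camera calls.

## Working session

There is one attempt and no reset: what is moved stays moved. The work goes in short steps, Python scripts to look and compute and a tool call to move; the robot and the scene stay as the last step left them, time stands still between calls to the robot, and variables do not carry over. Pictures are saved under pics/ and viewed, about 8 in all and at most 12, crops included, and the job is handed in when it is done.

Besides the shell and the picture viewer there is one more tool, called as name(argument=value, ...) on one line, values as JSON. arm_command: Moves the arm, as the interface text tells. Shifts and turns lie within -1 to 1; 1 stands for 0.1 m of shift or pi rad of turn. Its arguments: {"type":"object","properties":{"series":{"type":"string"},"squeeze":{"type":"number"}},"required":["series"]}

```bash
mkdir -p pics; python3 - <<'E'
from rig import manip,get_image,get_calibration
import cv2,numpy as np
s=manip.get_state();print(s)
for n in("scene","side"):
    im=get_image(n);cv2.imwrite(f"pics/{n}0.png",cv2.resize(im[:,:,::-1],(800,600),interpolation=cv2.INTER_CUBIC))
    print(n,get_calibration(n))
print(get_calibration("wrist"))
E
```

```text
{'clock': 0.0, 'qpos': array([-1.21008173e-01,  2.76578749e-01,  1.50612402e+00, -2.24676796e-05,
        1.36070377e+00, -1.21022629e-01]), 'qd': array([-0.00042204,  0.00052818, -0.00032303,  0.00188047, -0.00046458,
       -0.00026887]), 'effort': array([ 6.20495921e-04, -4.16768074e+01, -2.45808578e+01, -1.52056768e-04,
        1.11346930e-02,  1.69860516e-05]), 'position': array([5.74472077e-01, 4.60397268e-05, 2.30452610e-01]), 'ee_rot': array([ 0.49950448,  0.49959348,  0.50050469, -0.50039653]), 'contact_force': array([0.49128593, 0.63237067, 0.57049158]), 'moment': array([ 0.00744972, -0.01688898,  0.01939829]), 'width': 0.0856971735890423}
scene {'fx': 473.8338081114746, 'fy': 473.8338081114746, 'cx': 288.4196081998156, 'cy': 209.0317736450012, 'D': array([-0.04547075,  0.        ,  0.        ,  0.        ,  0.        ]), 'cam_to_world': array([[ 0.81706967,  0.43127059, -0.38262624,  0.97794667],
       [ 0.5763463 , -0.59383635,  0.5614119 , -0.6819207 ],
       [ 0.01490307, -0.67923785, -0.73376688,  0.99963353],
       [ 0.        ,  0.        ,  0.        ,  1.       
[... 298 characters left out ...]
12763,  0.67248977, -0.80114247],
       [-0.01151419, -0.8724443 , -0.4885779 ,  0.66357055],
       [ 0.        ,  0.        ,  0.        ,  1.        ]])}
{'fx': 363.1944162579781, 'fy': 363.1944162579781, 'cx': 285.9015934454419, 'cy': 209.58784657201988, 'D': array([-0.00916664,  0.        ,  0.        ,  0.        ,  0.        ]), 'tool_from_camera': array([[-9.11220625e-04, -3.04678370e-01,  9.52454860e-01,
        -1.43110078e-01],
       [ 9.99999576e-01, -1.48515960e-04,  9.09198614e-04,
         8.06496839e-04],
       [-1.35558404e-04,  9.52455284e-01,  3.04678376e-01,
        -7.77871972e-02],
       [ 0.00000000e+00,  0.00000000e+00,  0.00000000e+00,
         1.00000000e+00]])}
```

View pics/scene0.png

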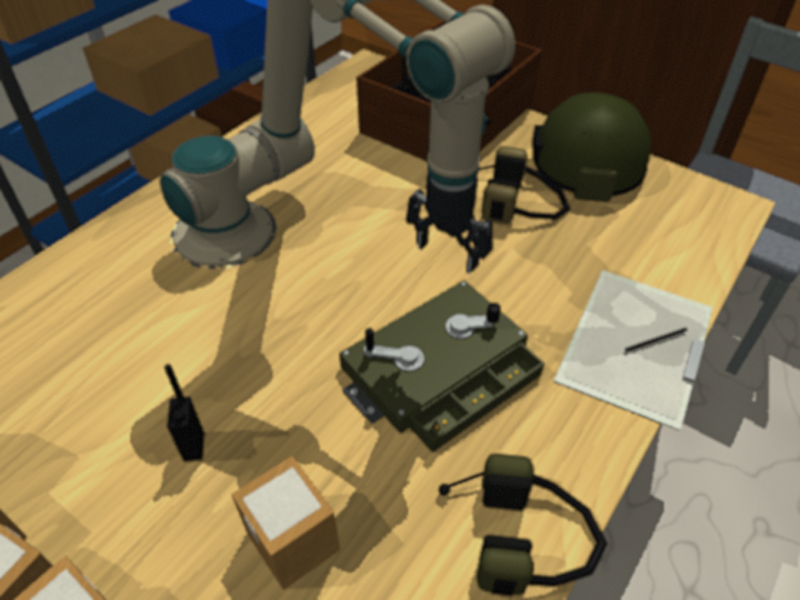

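View pics/side0.png

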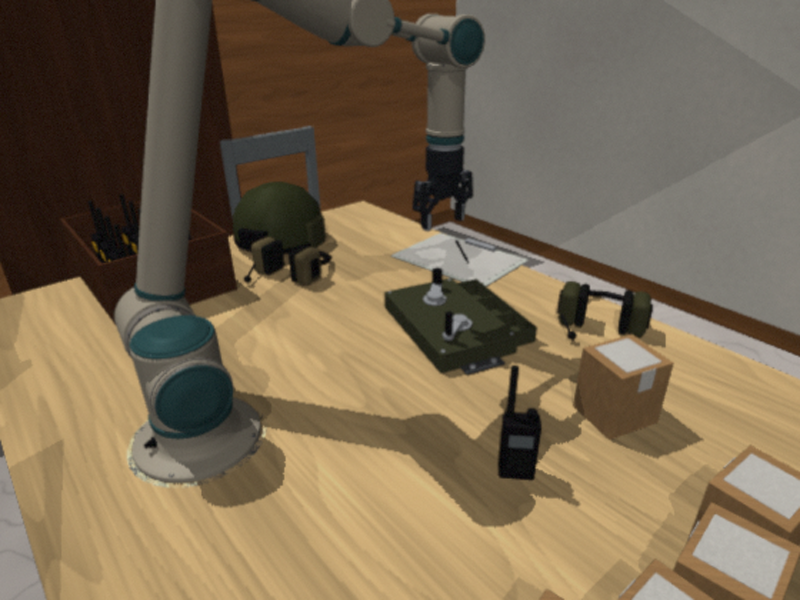

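The scene view shows the isolator post at (370,342) and its hub at (409,356), with the selector grip at (493,313) and its hub at (460,325). The side view shows the posts at (449,324) and (437,280). Next I'll take a closer crop and a wrist view.

```bash
python3 - <<'E'
from rig import manip,get_image,get_calibration
import cv2,numpy as np
a=cv2.imread("pics/scene0.png");b=cv2.imread("pics/side0.png")
im=lambda n:get_image(n)[:,:,::-1]
sc=im("scene")[190:320,230:390];sd=im("side")[180:265,265:380]
m=np.zeros((600,800,3),np.uint8)
m[:325,:400]=cv2.resize(sc,(400,325),interpolation=cv2.INTER_CUBIC)
m[:296,400:]=cv2.resize(sd,(400,296),interpolation=cv2.INTER_CUBIC)
w=im("wrist");cv2.imwrite("pics/w0.png",w)
m[330:600,0:360]=cv2.resize(w,(360,270),interpolation=cv2.INTER_AREA)
cv2.imwrite("pics/m0.png",m)
E
```

```text
(no output)
```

View pics/m0.png

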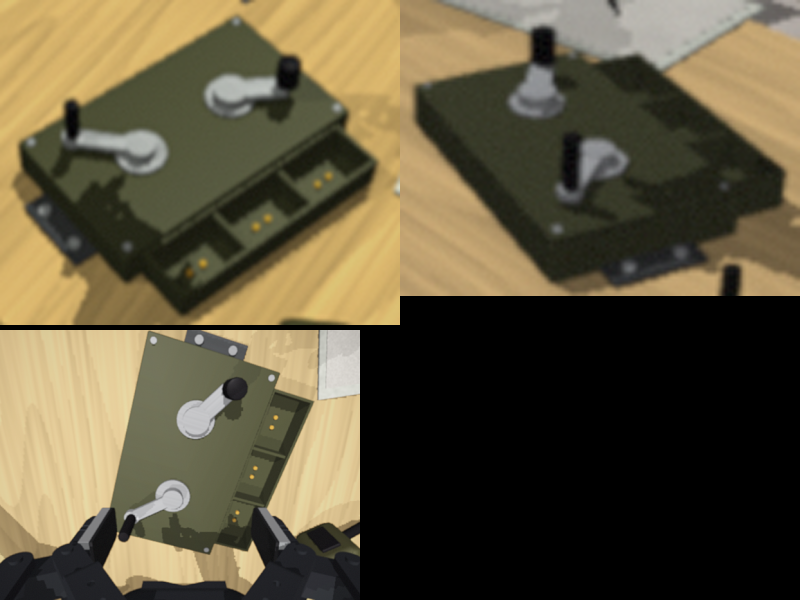

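The wrist view shows the whole unit. Its three screws are at (153,341), (272,378) and (207,549), the selector hub at (196,418) and the isolator hub at (171,496). I'll fit the unit pose jointly over all three views.

```bash
cat > h.py <<'E'
from rig import manip,get_image,get_calibration
import cv2,numpy as np
from scipy.spatial.transform import Rotation as R
from scipy.optimize import least_squares
def tool():
    s=manip.get_state();T=np.eye(4);T[:3,:3]=R.from_quat(s['ee_rot'],scalar_first=True).as_matrix();T[:3,3]=s['position'];return T
def proj(n,P,T=None):
    c=get_calibration(n);C=T@c['tool_from_camera'] if n=='wrist' else c['cam_to_world']
    W=np.linalg.inv(C);K=np.array([[c['fx'],0,c['cx']],[0,c['fy'],c['cy']],[0,0,1]])
    return cv2.projectPoints(np.atleast_2d(P).astype(float),cv2.Rodrigues(W[:3,:3])[0],W[:3,3],K,c['D'])[0][:,0]
E
cat > fit.py <<'E'
from h import *
T=tool();print(T.round(3))
obs={'scene':{'mm':(30,143),'mp':(235,21),'pp':(337,106),'pm':(127,247),'ih':(141,148),'sh':(229,92),'ig':(72,121),'sg':(288,75)},
'side':{'mp':(27,85),'mm':(156,229),'pm':(324,186),'ig':(171,163),'sg':(142,46),'sh':(136,102),'ih':(206,158)},
'wrist':{'mp':(153,341),'pp':(272,378),'pm':(207,549),'sh':(196,418),'ih':(171,496),'sgt':(236,387),'igt':(130,519)}}
f={'scene':lambda p:(p[0]/2.5+230,p[1]/2.5+190),'side':lambda p:(p[0]/3.478+265,p[1]/3.478+180),'wrist':lambda p:(p[0]*1.5556,(p[1]-330)*1.5556)}
def model(v):
    x,y,yaw,a,b,hx,hz,zi,zs,ti,ts=v
    M=lambda p:np.array([x+np.cos(yaw)*p[0]-np.sin(yaw)*p[1],y+np.sin(yaw)*p[0]+np.cos(yaw)*p[1],p[2]])
    d={'mm':(-a,-b,.045),'mp':(-a,b,.045),'pp':(a,b,.045),'pm':(a,-b,.045),'ih':(hx,-.06,hz),'sh':(hx,.06,hz)}
    for k,yy,r,t,z,h in(('ig',-.06,.07,ti,zi,.025),('sg',.06,.06,ts,zs,.018)):
        d[k]=(hx+r*np.cos(t),yy+r*np.sin(t),z);d[k+'t']=d[k][:2]+(z+h,)
    return {k:M(p) for k,p in d.items()}
def res(v):
    d=model(v);o=[]
    for n in obs:
        for k,p in obs[n].items():o.append(proj(n,d[k],T)[0]-f[n](p))
    return np.ravel(o)
s=least_squares(res,[.58,.15,-.2,.08,.14,0,.06,.09,.08,-2.8,.7],loss='soft_l1')
print(s.x.round(4),s.cost);d=model(s.x)
for k in('ih','sh','ig','sg'):print(k,d[k].round(4))
i=0
for n in obs:
    for k in obs[n]:print(n,k,res(s.x)[i:i+2].round(1));i+=2
E
python3 fit.py
```

```text
[[-0.001  1.    -0.     0.575]
 [ 0.    -0.    -1.     0.   ]
 [-1.    -0.001 -0.     0.231]
 [ 0.     0.     0.     1.   ]]Traceback (most recent call last):
  File "fit.py", line 19, in <module>
    s=least_squares(res,[.58,.15,-.2,.08,.14,0,.06,.09,.08,-2.8,.7],loss='soft_l1')
    return func(*args, **kwargs)
    result = trf(vector_fun.fun, vector_fun.jac, x0, f0, J0, lb, ub, ftol, xtol,
                 gtol, max_nfev, x_scale, loss_function, tr_solver,
                 tr_options.copy(), verbose, callback=callback_wrapped)
    return trf_no_bounds(
        fun, jac, x0, f0, J0, ftol, xtol, gtol, max_nfev, x_scale,
        loss_function, tr_solver, tr_options, verbose, callback=callback)
    J = jac(x)
    self._update_jac()
    ~~~~~~~~~~~~~~~~^^
    self.J = self.jac_wrapped(xp_copy(self.x), f0=self.f)
             ~~~~~~~~~~~~~~~~^^^^^^^^^^^^^^^^^^^^^^^^^^^^
    J, dct = approx_derivative(
             ~~~~~~~~~~~~~~~~~^
        self.fun,
        ^^^^^^^^^
    ...<2 lines>...
        **self.finite_diff_options,
        ^^^^^^^^^^^^^^^^^^^^^^^^^^^
    )
    ^
    J, _nfev = _d
[... 276 characters left out ...]
[f_eval - f0 for f_eval in f_evals]
                                    ^^^^^^^
    f = np.atleast_1d(self.fun(x, *self.args, **self.kwargs))
                      ~~~~~~~~^^^^^^^^^^^^^^^^^^^^^^^^^^^^^^
    return np.atleast_1d(self.fun(x))
                         ~~~~~~~~^^^
    return self.f(x, *self.args, **self.kwargs)
           ~~~~~~^^^^^^^^^^^^^^^^^^^^^^^^^^^^^^
  File "fit.py", line 17, in res
    for k,p in obs[n].items():o.append(proj(n,d[k],T)[0]-f[n](p))
                                       ~~~~^^^^^^^^^^
  File "h.py", line 8, in proj
    c=get_calibration(n);C=T@c['tool_from_camera'] if n=='wrist' else c['cam_to_world']
ValueError: time passes only in moves, steps and waits
```

```bash
sed -i 's/^def tool/CAL={n:get_calibration(n) for n in ("scene","side","wrist")}\ndef tool/; s/c=get_calibration(n);/c=CAL[n];/' h.py; python3 fit.py
```

```text
[[-0.001  1.    -0.     0.575]
 [ 0.    -0.    -1.     0.   ]
 [-1.    -0.001 -0.     0.231]
 [ 0.     0.     0.     1.   ]]
[ 5.7600e-01 -1.7900e-02 -2.8150e-01  8.0800e-02  1.3920e-01 -3.0000e-04
  5.0300e-02  5.9900e-02  7.3900e-02 -2.5729e+00  1.0431e+00] 28.26287967446317
ih [ 0.5591 -0.0755  0.0503]
sh [0.5924 0.0398 0.0503]
ig [ 0.4919 -0.0953  0.0599]
sg [0.6358 0.0812 0.0739]
scene mm [-0.2 -0.3]
scene mp [-0.6  0.4]
scene pp [-0.6  1.3]
scene pm [0.  0.3]
scene ih [-0.7  1. ]
scene sh [-0.3  1.2]
scene ig [0.9 2.2]
scene sg [-0.8 -0.2]
side mp [-0.3 -0.3]
side mm [ 0.1 -0.7]
side pm [ 0.1 -0.9]
side ig [-4.   5.2]
side sg [-0.5  0.3]
side sh [ 0.  -1.4]
side ih [-2.6 -0.8]
wrist mp [ 0.4 -1.3]
wrist pp [-0.3 -0.1]
wrist pm [ 0.4 -1.2]
wrist sh [-0.1  1.8]
wrist ih [ 2.8 -0.2]
wrist sgt [0.2 0.1]
wrist igt [-9.   0.5]
```

The isolator post leans away from the wrist camera, so its top is the lower end at about (124,536). I'll refit with that.

```bash
sed -i "s/'igt':(130,519)/'igt':(124.5,536)/" fit.py; python3 fit.py|tail -28
```

```text
[ 5.7600e-01 -1.7900e-02 -2.8230e-01  8.0900e-02  1.3920e-01 -7.0000e-04
  5.0600e-02  8.1800e-02  7.4200e-02 -2.3832e+00  1.0390e+00] 11.120033665325545
ih [ 0.5586 -0.0753  0.0506]
sh [0.5921 0.0399 0.0506]
ig [ 0.4964 -0.1074  0.0818]
sg [0.6357 0.0811 0.0742]
scene mm [-0.2 -0.4]
scene mp [-0.5  0.4]
scene pp [-0.6  1.3]
scene pm [-0.   0.3]
scene ih [-0.8  0.8]
scene sh [-0.3  1. ]
scene ig [-0.9  0.5]
scene sg [-0.8 -0.3]
side mp [-0.3 -0.3]
side mm [ 0.1 -0.7]
side pm [ 0.1 -0.9]
side ig [ 0.2 -0.2]
side sg [-0.5  0.3]
side sh [-0.1 -1.4]
side ih [-2.8 -0.8]
wrist mp [ 0.4 -1.5]
wrist pp [-0.2 -0. ]
wrist pm [ 0.3 -1.2]
wrist sh [-0.5  1.7]
wrist ih [ 2.3 -0.2]
wrist sgt [0.1 0.2]
wrist igt [-0.4 -0. ]
```

```bash
python3 - <<'E'
from h import *
c=CAL['scene'];K=np.array([[c['fx'],0,c['cx']],[0,c['fy'],c['cy']],[0,0,1]]);C=c['cam_to_world']
for n,u,v,z in(('carton top',285,505,.13),('cupA',508,470,.08),('cupB',505,565,.05),('mic',445,490,.03),('radio',180,400,.11)):
    p=cv2.undistortPoints(np.array([[[u*.7,v*.7]]]),K,c['D'])[0,0]
    d=C[:3,:3]@[*p,1];print(n,(C[:3,3]+d*(z-C[2,3])/d[2]).round(3))
E
```

```text
carton top [ 0.606 -0.433  0.13 ]
cupA [ 0.819 -0.181  0.08 ]
cupB [ 0.885 -0.297  0.05 ]
mic [ 0.747 -0.241  0.03 ]
radio [ 0.344 -0.393  0.11 ]
```

arm_command(series="0.16 -0.156 0.214 0 0 0 1; 0.16 -0.156 0.214 0 0 0 1; 0.16 -0.156 0.214 0 0 0 1; 0.16 -0.156 0.214 0 0 0 1; 0.16 -0.156 0.214 0 0 0 1; 0 0 0 0.0387 0 0 1; 0 0 0 0.0387 0 0 1; 0 0 0 0.0387 0 0 1; 0 0 0 0.0387 0 0 1; 0 0 0 0.0387 0 0 1; 0 0 0 0.0387 0 0 1; 0 0 0 0.0387 0 0 1")

```text
clock: 1.25
position: [0.497, -0.107, 0.1513]
ee_rot: [-0.247, -0.663, -0.247, 0.663]
contact_force: [0.7, -0.4, -0.8]
width: 0.0852
```

arm_command(series="0 0 0 0.0387 0 0 1; 0 0 0 0.0387 0 0 1; 0 0 0 0 0 0 1; 0 0 0 0 0 0 1")

```text
clock: 1.58
position: [0.497, -0.107, 0.1513]
ee_rot: [0.168, 0.687, 0.168, -0.687]
contact_force: [0.3, -0.6, 0.8]
width: 0.0854
```

```bash
python3 - <<'E'
from h import *
T=tool();print(T.round(4),manip.get_state()['qpos'].round(2))
im=get_image('wrist')[:,:,::-1].copy()
for P in((.4964,-.1074,.107),(.4964,-.1074,.057),(.559,-.0755,.05)):
    u=proj('wrist',P,T)[0];print(u)
cv2.imwrite('pics/w1.png',im)
E
```

```text
[[ 0.      0.4615 -0.8872  0.497 ]
 [ 0.     -0.8872 -0.4615 -0.107 ]
 [-1.     -0.     -0.      0.1513]
 [ 0.      0.      0.      1.    ]] [-0.35  0.24  1.77  0.    1.13  0.74]
[284.87636768 243.01012535]
[285.02886558 214.60787694]
[285.88869589 108.52489816]
```

View pics/w1.png

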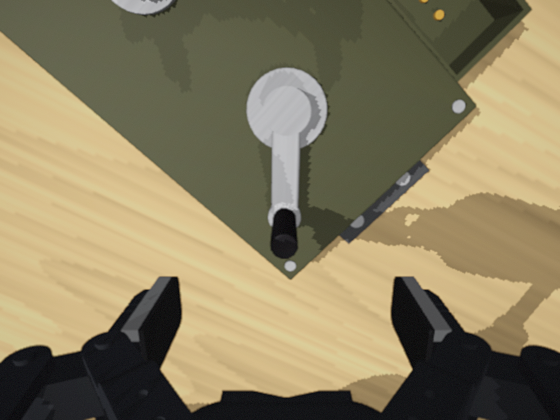

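The wrist view confirms the fit: the post top is at (285,246) against a predicted (285,243), and the hub is at (287,110) as predicted. I'll descend and close loosely around the post.

arm_command(series="0.21 0 0 0 0 0 1; 0.21 0 0 0 0 0 1; 0.21 0 0 0 0 0 1; 0.21 0 0 0 0 0 1; 0 0 0 0 0 0 -0.4; 0 0 0 0 0 0 -0.4; 0 0 0 0 0 0 -0.4; 0 0 0 0 0 0 -0.4; 0 0 0 0 0 0 -0.4; 0 0 0 0 0 0 -0.4", squeeze=20)

```text
clock: 2.47
position: [0.4978, -0.1072, 0.0684]
ee_rot: [0.167, 0.688, 0.167, -0.686]
contact_force: [-0.3, 0.3, 1.2]
width: 0.0257
```

arm_command(series="0 0.35 -0.009 -0.0159 0 0 -0.4; 0 0.35 -0.009 -0.0159 0 0 -0.4; 0 0.35 -0.009 -0.0159 0 0 -0.4; 0 0.35 -0.009 -0.0159 0 0 -0.4; 0 0.35 -0.009 -0.0159 0 0 -0.4; 0 0.35 -0.009 -0.0159 0 0 -0.4; 0 0.35 -0.009 -0.0159 0 0 -0.4; 0 0.35 -0.009 -0.0159 0 0 -0.4; 0 0 0 0 0 0 -0.4")

```text
clock: 3.22
position: [0.6767, -0.3297, 0.0674]
ee_rot: [0.303, 0.642, 0.297, -0.639]
contact_force: [1.4, -1.1, 0.1]
width: 0.0259
```

I made a scaling slip there: I wrote 0.35 (35 mm per row) where I meant 0.035. The tool has swept past the post to (0.677, -0.330). Before moving again, I'll look at what happened.

```bash
python3 - <<'E'
from h import *
sc=get_image('scene')[:,:,::-1]; sd=get_image('side')[:,:,::-1]; cv2.imwrite('pics/sc2.png',sc)
cv2.imwrite('pics/sd2.png',sd)
m=np.zeros((600,800,3),np.uint8)
m[:420,:560]=0
m[:300,:400]=cv2.resize(sc,(400,300),interpolation=cv2.INTER_AREA)
m[:300,400:]=cv2.resize(sc[190:320,230:390],(400,300))
m[300:,:400]=cv2.resize(sd[150:350,240:507],(400,300))
m[300:,400:]=cv2.resize(sc[250:420,100:327],(400,300))
cv2.imwrite('pics/m2.png',m);print(manip.get_state())
E
```

```text
{'clock': 3.3167, 'qpos': array([-5.43483808e-01,  6.36200755e-01,  1.31361206e+00,  1.65804905e-04,
        1.19201867e+00,  1.52231351e-01]), 'qd': array([ 0.01479405, -0.03202988,  0.06323608,  0.00548877,  0.01263681,
        0.00353445]), 'effort': array([-7.85981286e-01, -5.93335891e+01, -2.40700883e+01, -7.05977948e-02,
       -2.90804096e-01, -2.77723587e-02]), 'position': array([ 0.67178389, -0.32472646,  0.06688151]), 'ee_rot': array([-0.29949024, -0.64050232, -0.29969117,  0.64050572]), 'contact_force': array([ 0.12014622,  0.21024364, -0.91828844]), 'moment': array([ 0.02738821,  0.0291359 , -0.00412182]), 'width': 0.025485479524463964}
```

View pics/m2.png

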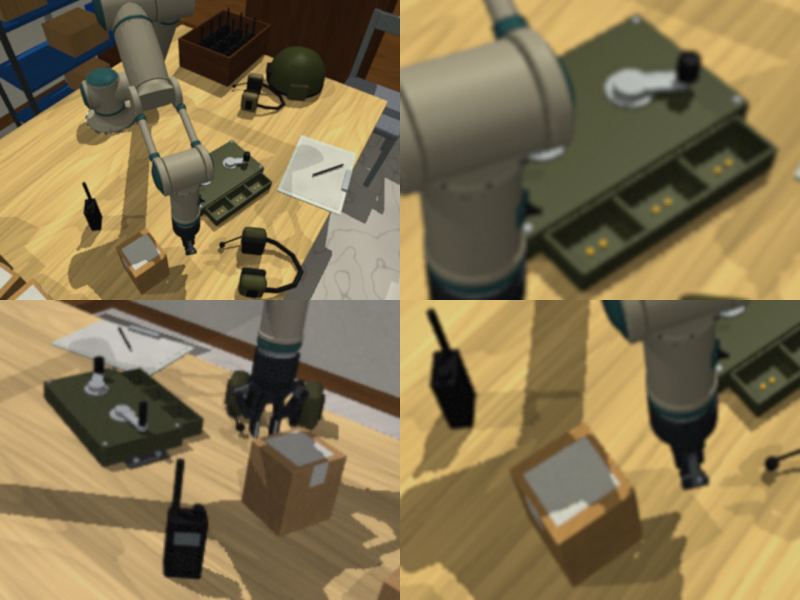

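arm_command(series="-0.33 0 0 0 0 0 -0.4; -0.33 0 0 0 0 0 -0.4; -0.33 0 0 0 0 0 -0.4; -0.33 0 0 0 0 0 -0.4; 0 -0.328 -0.146 0 0 0 0; 0 -0.328 -0.146 0 0 0 1; 0 -0.328 -0.146 0 0 0 1; 0 -0.328 -0.146 0 0 0 1; 0 -0.328 -0.146 0 0 0 1; 0 -0.328 -0.146 0 0 0 1; 0 -0.328 -0.146 0 0 0 1; 0 0 0 0 0 0 1")

```text
clock: 4.32
position: [0.5543, -0.0914, 0.1998]
ee_rot: [-0.299, -0.639, -0.304, 0.641]
contact_force: [0.3, 0.1, -0.6]
width: 0.0853
```

```bash
cat > iso.py <<'E'
from h import *
T=tool();w=get_image('wrist')[:,:,::-1];s=manip.get_state();print(s['position'],s['contact_force'],s['clock'])
np.save('T3.npy',T);cv2.imwrite('pics/w3.png',w)
sc=get_image('scene')[:,:,::-1];cv2.imwrite('pics/sc3.png',sc)
a=cv2.cvtColor(cv2.resize(cv2.imread('pics/scene0.png'),(560,420),interpolation=cv2.INTER_AREA),cv2.COLOR_BGR2GRAY).astype(np.float32)
b=cv2.cvtColor(sc,cv2.COLOR_BGR2GRAY).astype(np.float32)
for n,(x0,y0,x1,y1) in {'carton':(155,315,245,412),'radio':(110,250,150,330),'headset':(305,310,430,420)}.items():
    r=cv2.matchTemplate(b,a[y0:y1,x0:x1],cv2.TM_CCOEFF_NORMED);_,v,_,l=cv2.minMaxLoc(r);print(n,l[0]-x0,l[1]-y0,round(v,3))
E
python3 iso.py
```

```text
[ 0.55679865 -0.09435842  0.20003688] [-0.44239394 -0.8846273   0.40120222] 4.3667
carton -1 1 0.803
radio 0 1 0.949
headset 0 0 1.0
```

View pics/w3.png

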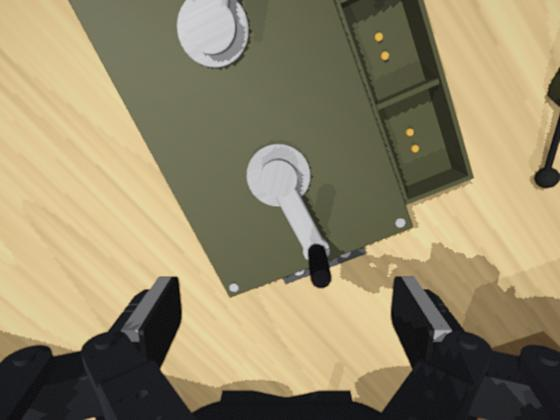

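The bystanders are unmoved: each template match is within 1 px. The isolator has moved part way, with its post top at (320,278), base at (315,250) and hub at (279,177). Next I'll solve for its angle.

```bash
python3 - <<'E'
from h import *
T=np.load('T3.npy');ax=np.array([.559,-.0755])
def P(t,z):return np.array([ax[0]+.07*np.cos(t),ax[1]+.07*np.sin(t),z])
r=lambda v:np.r_[proj('wrist',P(v[0],.107),T)[0]-(319.5,278),proj('wrist',P(v[0],.058),T)[0]-(315,248)]
s=least_squares(r,[-2.]);t=s.x[0];print(t,'moved',t+2.665,r(s.x).round(1),proj('wrist',(*ax,.05),T))
g=P(t,.2);tan=np.array([-np.sin(t),np.cos(t),0]);d=g-T[:3,3]
print(g,'tool shift',T[:3,:3].T@d,'turn rx/pi',-(np.arctan2(tan[1],tan[0])-np.arctan2(T[1,1],T[0,1]))/np.pi)
E
```

```text
-1.8017335886980033 moved 0.8632664113019968 [-0.1 -1.7 -0.3  0.8] [[278.02616525 174.51269308]]
[ 0.5429777  -0.14364166  0.2       ] tool shift [-0.00039933  0.0245393   0.04754438] turn rx/pi -0.1462936877794379
```

arm_command(series="0 0.123 0.238 0 0 0 1; 0 0.122 0.237 0 0 0 1; 0 0 0 -0.0366 0 0 1; 0 0 0 -0.0366 0 0 1; 0 0 0 -0.0366 0 0 1; 0 0 0 -0.0365 0 0 1; 0.33 0 0 0 0 0 1; 0.33 0 0 0 0 0 1; 0.33 0 0 0 0 0 1; 0.33 0 0 0 0 0 1; 0 0 0 0 0 0 1; 0 0 0 0 0 0 1")

```text
clock: 5.42
position: [0.5477, -0.1509, 0.0661]
ee_rot: [-0.437, -0.555, -0.439, 0.556]
contact_force: [0.5, 0.1, 0.2]
width: 0.0854
```

arm_command(series="0 0 0 0 0 0 -0.4; 0 0 0 0 0 0 -0.4; 0 0 0 0 0 0 -0.4; 0 0 0 0 0 0 -0.4; 0 0 0 0 0 0 -0.43; 0 0 0 0 0 0 -0.43; 0 0 0 0 0 0 -0.43", squeeze=20)

```text
clock: 6.0
position: [0.5479, -0.1502, 0.0676]
ee_rot: [-0.438, -0.555, -0.438, 0.555]
contact_force: [-3.6, -0.1, 2.4]
width: 0.0244
```

arm_command(series="0 0 -0.05 0 0 0 -0.43; 0 0.03 -0.001 -0.0137 0 0 -0.43; 0 0 0 0 0 0 -0.43; 0 0 0 0 0 0 -0.43")

```text
clock: 6.33
position: [0.5526, -0.1456, 0.0671]
ee_rot: [-0.449, -0.546, -0.45, 0.546]
contact_force: [-2.9, 1.7, 0.9]
width: 0.0246
```

arm_command(series="0 0.015 -0.0003 -0.0068 0 0 -0.43; 0 0.015 -0.0003 -0.0068 0 0 -0.43; 0 0 0 0 0 0 -0.43; 0 0 0 0 0 0 -0.43")

```text
clock: 6.67
position: [0.556, -0.1464, 0.0671]
ee_rot: [0.461, 0.536, 0.461, -0.536]
contact_force: [-2.3, 3.4, 0.1]
width: 0.0245
```

```bash
cat > st.py <<'E'
from h import *
s=manip.get_state();T=tool();f=T[:3,:3].T@s['contact_force'];r=s['position'][:2]-(.559,-.0755)
print('tool f',f.round(1),'R',np.hypot(*r).round(4),'ang',np.arctan2(r[1],r[0]).round(3),'tooldir',(np.arctan2(T[1,1],T[0,1])-np.pi/2).round(3))
E
python3 st.py
```

```text
tool f [-0.1 -2.8 -3. ] R 0.071 ang -1.613 tooldir -1.72
```

arm_command(series="0 0.015 -0.0003 -0.0068 0 0 -0.43; 0 0.015 -0.0003 -0.0068 0 0 -0.43; 0 0 0 0 0 0 -0.43; 0 0 0 0 0 0 -0.43")

```text
clock: 7.0
position: [0.559, -0.1472, 0.0671]
ee_rot: [-0.473, -0.526, -0.473, 0.526]
contact_force: [-2.2, 2.1, -0.9]
width: 0.0246
```

arm_command(series="0 0.015 -0.0003 -0.0068 0 0 -0.43; 0 0.015 -0.0003 -0.0068 0 0 -0.43; 0 0 0 0 0 0 -0.43; 0 0 0 0 0 0 -0.43")

```text
clock: 7.33
position: [0.5621, -0.1476, 0.0673]
ee_rot: [0.484, 0.516, 0.484, -0.516]
contact_force: [-2.4, 1.9, -1.5]
width: 0.025
```

arm_command(series="0 0.015 -0.008 -0.008 0 0 -0.43; 0 0.015 -0.008 -0.008 0 0 -0.43; 0 0 0 0 0 0 -0.43; 0 0 0 0 0 0 -0.43")

```text
clock: 7.67
position: [0.5654, -0.1469, 0.0674]
ee_rot: [-0.497, -0.503, -0.496, 0.503]
contact_force: [-3.2, -1.6, -1.7]
width: 0.0242
```

arm_command(series="0 0.015 -0.0003 -0.008 0 0 -0.43; 0 0.015 -0.0003 -0.008 0 0 -0.43; 0 0 0 0 0 0 -0.43; 0 0 0 0 0 0 -0.43")

```text
clock: 8.0
position: [0.5685, -0.1462, 0.0675]
ee_rot: [0.51, 0.491, 0.509, -0.491]
contact_force: [-3.2, -2.4, -1.1]
width: 0.0245
```

arm_command(series="0 0.015 -0.0003 -0.007 0 0 -0.43; 0 0.015 -0.0003 -0.007 0 0 -0.43; 0 0 0 0 0 0 -0.43; 0 0 0 0 0 0 -0.43")

```text
clock: 8.33
position: [0.5714, -0.1457, 0.0675]
ee_rot: [0.52, 0.48, 0.52, -0.479]
contact_force: [-1.8, -1.6, -0.7]
width: 0.0241
```

arm_command(series="0 0.015 -0.0003 -0.007 0 0 -0.43; 0 0.015 -0.0003 -0.007 0 0 -0.43; 0 0 0 0 0 0 -0.43; 0 0 0 0 0 0 -0.43")

```text
clock: 8.67
position: [0.5743, -0.145, 0.0675]
ee_rot: [0.53, 0.468, 0.53, -0.468]
contact_force: [-3.2, -0.2, 0.5]
width: 0.0241
```

arm_command(series="0 0.015 -0.0003 -0.007 0 0 -0.43; 0 0.015 -0.0003 -0.007 0 0 -0.43; 0 0 0 0 0 0 -0.43; 0 0 0 0 0 0 -0.43")

```text
clock: 9.0
position: [0.5765, -0.1443, 0.0674]
ee_rot: [0.54, 0.456, 0.541, -0.456]
contact_force: [-5.8, 0.9, 2.1]
width: 0.0245
```

arm_command(series="0 0.01 -0.0003 -0.004 0 0 -0.43; 0 0 0 0 0 0 -0.43; 0 0 0 0 0 0 -0.43; 0 0 0 0 0 0 -0.43")

```text
clock: 9.33
position: [0.5769, -0.1442, 0.0674]
ee_rot: [0.543, 0.452, 0.544, -0.453]
contact_force: [-6.0, 0.6, 3.6]
width: 0.0243
```

```bash
python3 st.py
```

```text
tool f [-3.6 -5.8 -1.6] R 0.071 ang -1.316 tooldir -1.389
```

arm_command(series="0 0.012 -0.0003 -0.004 0 0 -0.43; 0 0 0 0 0 0 -0.43; 0 0 0 0 0 0 -0.43; 0 0 0 0 0 0 -0.43")

```text
clock: 9.67
position: [0.5774, -0.1439, 0.0673]
ee_rot: [0.545, 0.449, 0.547, -0.45]
contact_force: [-7.5, 1.2, 4.0]
width: 0.0242
```

```bash
python3 st.py
```

```text
tool f [-3.9 -7.2 -2.6] R 0.0709 ang -1.308 tooldir -1.376
```

arm_command(series="0 0.012 -0.0003 -0.004 0 0 -0.43; 0 0.012 -0.0003 -0.004 0 0 -0.43; 0 0 0 0 0 0 -0.43; 0 0 0 0 0 0 -0.43")

```text
clock: 10.0
position: [0.5784, -0.1435, 0.0672]
ee_rot: [0.55, 0.441, 0.554, -0.443]
contact_force: [-11.3, 0.0, 6.3]
width: 0.0245
```

```bash
python3 st.py
```

```text
tool f [ -6.3 -11.1  -2.5] R 0.0707 ang -1.293 tooldir -1.351
```

The isolator is against its stop: about 11 N in all, a rise of about 8 N. I'll back off, lift, and go above the selector grip.

arm_command(series="0 -0.03 0 0 0 0 -0.43; 0 -0.03 0 0 0 0 -0.43; 0 0 0 0 0 0 0; 0 0 0 0 0 0 1; 0 0 0 0 0 0 1; 0 0 0 0 0 0 1; 0 0 0 0 0 0 1; -0.33 0 0 0 0 0 1; -0.33 0 0 0 0 0 1; -0.33 0 0 0 0 0 1; -0.33 0 0 0 0 0 1; 0 0 0 0 0 0 1")

```text
clock: 11.0
position: [0.5797, -0.1466, 0.2068]
ee_rot: [0.556, 0.444, 0.547, -0.441]
contact_force: [0.6, 0.1, 0.4]
width: 0.0852
```

arm_command(series="0 0.154 -0.296 0 0 0 1; 0 0.154 -0.296 0 0 0 1; 0 0.154 -0.296 0 0 0 1; 0 0.154 -0.296 0 0 0 1; 0 0.154 -0.296 0 0 0 1; 0 0.154 -0.296 0 0 0 1; 0 0.154 -0.296 0 0 0 1; 0 0 0 0.0366 0 0 1; 0 0 0 0.0366 0 0 1; 0 0 0 0.0366 0 0 1; 0 0 0 0.0366 0 0 1; 0 0 0 0.0366 0 0 1")

```text
clock: 12.0
position: [0.6358, 0.0808, 0.1987]
ee_rot: [-0.402, -0.582, -0.402, 0.582]
contact_force: [0.6, 0.5, 0.2]
width: 0.0854
```

arm_command(series="0 0 0 0.0366 0 0 1; 0 0 0 0.0366 0 0 1; 0 0 0 0.0366 0 0 1; 0 0 0 0.0366 0 0 1; 0 0 0 0 0 0 1; 0 0 0 0 0 0 1; 0 0 0 0 0 0 1; 0 0 0 0 0 0 1")

```text
clock: 12.67
position: [0.6357, 0.0805, 0.1992]
ee_rot: [-0.261, -0.657, -0.261, 0.657]
contact_force: [0.7, -0.2, -0.3]
width: 0.0852
```

```bash
python3 - <<'E'
from h import *
T=tool();np.save('T4.npy',T);s=manip.get_state();print(T.round(4),s['qpos'].round(2),s['contact_force'])
for P in((.6357,.0811,.092),(.6357,.0811,.056),(.5927,.0397,.05)):print(proj('wrist',P,T)[0])
w=get_image('wrist')[:,:,::-1];sc=get_image('scene')[:,:,::-1];sd=get_image('side')[:,:,::-1]
m=np.zeros((600,800,3),np.uint8);m[:300,:400]=cv2.resize(sc[190:320,230:390],(400,300));m[:300,400:]=cv2.resize(sd[165:280,250:403],(400,300))
m[300:,:400]=cv2.resize(w,(400,300),interpolation=cv2.INTER_AREA);cv2.imwrite('pics/m4.png',m)
E
```

```text
[[-0.      0.6864 -0.7272  0.6357]
 [ 0.     -0.7272 -0.6864  0.0805]
 [-1.     -0.     -0.      0.1992]
 [ 0.      0.      0.      1.    ]] [0.02 0.39 1.41 0.   1.34 0.83] [ 0.71655333 -0.157127   -0.26001633]
[284.02958641 207.18512069]
[284.21242763 194.05596004]
[284.99094976 257.61406255]
```

View pics/m4.png

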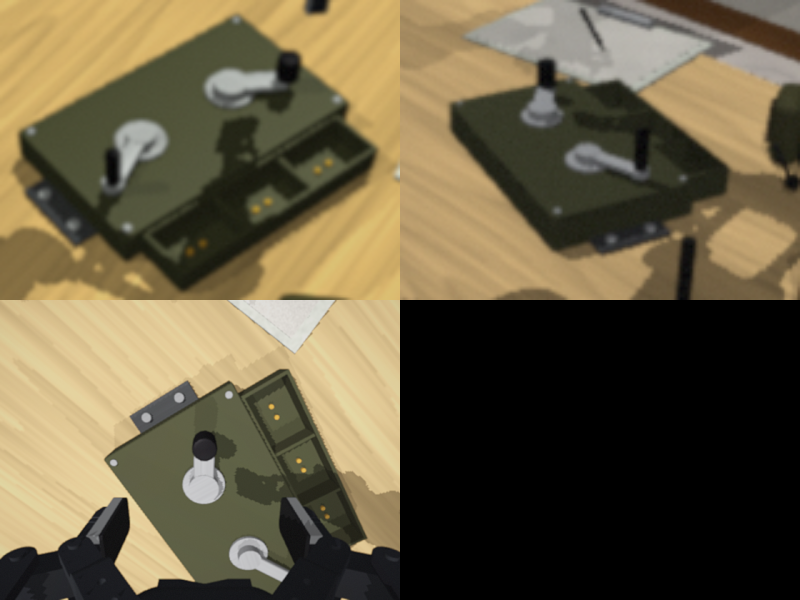

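The selector grip top is at wrist pixel (286,213) against a predicted (284,207), which is close enough. I'll descend and cage it.

arm_command(series="0.333 0 0 0 0 0 1; 0.333 0 0 0 0 0 1; 0.333 0 0 0 0 0 1; 0.333 0 0 0 0 0 1; 0 0 0 0 0 0 -0.2; 0 0 0 0 0 0 -0.2; 0 0 0 0 0 0 -0.2; 0 0 0 0 0 0 -0.2; 0 0 0 0 0 0 -0.2; 0 0 0 0 0 0 -0.2; 0 0 0 0 0 0 -0.2")

```text
clock: 13.73
position: [0.6364, 0.0805, 0.0675]
ee_rot: [0.261, 0.658, 0.26, -0.657]
contact_force: [0.1, -0.4, 0.4]
width: 0.0344
```

```bash
sed 's/(.559,-.0755)/(.5927,.0397)/; s/- *np.pi\/2/+np.pi\/2/' st.py > ss.py; python3 ss.py
```

```text
tool f [-0.4  0.4  0.2] R 0.0598 ang 0.751 tooldir 0.755
```

arm_command(series="0 -0.015 0.0002 -0.008 0 0 -0.2; 0 -0.015 0.0002 -0.008 0 0 -0.2; 0 -0.015 0.0002 -0.008 0 0 -0.2; 0 -0.015 0.0002 -0.008 0 0 -0.2; 0 -0.015 0.0002 -0.008 0 0 -0.2; 0 -0.015 0.0002 -0.008 0 0 -0.2; 0 0 0 0 0 0 -0.2; 0 0 0 0 0 0 -0.2")

```text
clock: 14.4
position: [0.6293, 0.0864, 0.0663]
ee_rot: [0.31, 0.636, 0.309, -0.636]
contact_force: [1.1, -3.3, 1.4]
width: 0.0342
```

```bash
python3 ss.py
```

```text
tool f [-1.4  2.9  1.9] R 0.0593 ang 0.906 tooldir 0.906
```

arm_command(series="0 -0.015 0.0002 -0.008 0 0 -0.2; 0 -0.015 0.0002 -0.008 0 0 -0.2; 0 -0.015 0.0002 -0.008 0 0 -0.2; 0 -0.015 0.0002 -0.008 0 0 -0.2; 0 0 0 0 0 0 -0.2; 0 0 0 0 0 0 -0.2")

```text
clock: 14.9
position: [0.6241, 0.0904, 0.0663]
ee_rot: [0.341, 0.62, 0.341, -0.619]
contact_force: [2.3, -2.0, 1.7]
width: 0.0343
```

```bash
python3 ss.py
```

```text
tool f [-1.7  3.   0.4] R 0.0596 ang 1.016 tooldir 1.006
```

Still only 3 N past 0.13 rad, so the interlock is free. I'll continue the swing.

arm_command(series="0 -0.03 0.0008 -0.0159 0 0 -0.2; 0 -0.03 0.0008 -0.0159 0 0 -0.2; 0 -0.03 0.0008 -0.0159 0 0 -0.2; 0 -0.03 0.0008 -0.0159 0 0 -0.2; 0 -0.03 0.0008 -0.0159 0 0 -0.2; 0 -0.03 0.0008 -0.0159 0 0 -0.2; 0 -0.03 0.0008 -0.0159 0 0 -0.2; 0 -0.03 0.0008 -0.0159 0 0 -0.2; 0 -0.03 0.0008 -0.0159 0 0 -0.2; 0 -0.03 0.0008 -0.0159 0 0 -0.2; 0 0 0 0 0 0 -0.2; 0 0 0 0 0 0 -0.2")

```text
clock: 15.9
position: [0.5961, 0.1001, 0.0662]
ee_rot: [0.483, 0.517, 0.483, -0.516]
contact_force: [2.7, 0.4, 0.9]
width: 0.0343
```

```bash
python3 ss.py
```

```text
tool f [-0.9  2.7 -0.6] R 0.0604 ang 1.514 tooldir 1.504
```

arm_command(series="0 -0.03 0.0012 -0.0159 0 0 -0.2; 0 -0.03 0.0012 -0.0159 0 0 -0.2; 0 -0.03 0.0012 -0.0159 0 0 -0.2; 0 -0.03 0.0012 -0.0159 0 0 -0.2; 0 -0.03 0.0012 -0.0159 0 0 -0.2; 0 -0.015 0.0008 -0.008 0 0 -0.2; 0 0 0 0 0 0 -0.2; 0 0 0 0 0 0 -0.2")

```text
clock: 16.57
position: [0.58, 0.099, 0.0662]
ee_rot: [0.549, 0.446, 0.549, -0.445]
contact_force: [2.4, 4.0, -0.1]
width: 0.0339
```

```bash
python3 ss.py
```

```text
tool f [ 0.1  3.2 -3.4] R 0.0606 ang 1.782 tooldir 1.779
```

arm_command(series="0 -0.015 0.0008 -0.008 0 0 -0.2; 0 -0.015 0.0008 -0.008 0 0 -0.2; 0 0 0 0 0 0 -0.2; 0 0 0 0 0 0 -0.2")

```text
clock: 16.9
position: [0.5771, 0.0981, 0.0662]
ee_rot: [0.56, 0.432, 0.56, -0.431]
contact_force: [2.5, 3.8, -0.1]
width: 0.0341
```

```bash
python3 ss.py
```

```text
tool f [ 0.1  3.4 -3. ] R 0.0604 ang 1.832 tooldir 1.829
```

arm_command(series="0 -0.015 0.0008 -0.008 0 0 -0.2; 0 -0.015 0.0008 -0.008 0 0 -0.2; 0 0 0 0 0 0 -0.2; 0 0 0 0 0 0 -0.2")

```text
clock: 17.23
position: [0.5741, 0.0972, 0.0662]
ee_rot: [0.571, 0.418, 0.571, -0.416]
contact_force: [3.8, 4.3, -0.8]
width: 0.0344
```

```bash
python3 ss.py
```

```text
tool f [ 0.8  5.  -2.9] R 0.0604 ang 1.884 tooldir 1.88
```

Force is starting to rise, so I'll use small steps.

arm_command(series="0 -0.015 0.0008 -0.006 0 0 -0.2; 0 0 0 0 0 0 -0.2; 0 0 0 0 0 0 -0.2")

```text
clock: 17.48
position: [0.5727, 0.0967, 0.0662]
ee_rot: [0.575, 0.413, 0.575, -0.411]
contact_force: [3.1, 4.2, 0.7]
width: 0.0343
```

```bash
python3 ss.py
```

```text
tool f [-0.7  4.3 -3. ] R 0.0604 ang 1.909 tooldir 1.898
```

arm_command(series="0 -0.015 0.0008 -0.008 0 0 -0.2; 0 0 0 0 0 0 -0.2; 0 0 0 0 0 0 -0.2")

```text
clock: 17.73
position: [0.5712, 0.0962, 0.0662]
ee_rot: [0.58, 0.405, 0.58, -0.404]
contact_force: [2.5, 4.4, 0.6]
width: 0.0344
```

```bash
python3 ss.py
```

```text
tool f [-0.6  3.9 -3.3] R 0.0604 ang 1.934 tooldir 1.923
```

arm_command(series="0 -0.015 0.0008 -0.008 0 0 -0.2; 0 0 0 0 0 0 -0.2; 0 0 0 0 0 0 -0.2")

```text
clock: 17.98
position: [0.57, 0.0956, 0.0662]
ee_rot: [0.585, 0.398, 0.585, -0.396]
contact_force: [3.1, 5.4, -0.0]
width: 0.0343
```

```bash
python3 ss.py
```

```text
tool f [ 0.1  4.9 -3.9] R 0.0604 ang 1.956 tooldir 1.948
```

arm_command(series="0 -0.015 0.0008 -0.006 0 0 -0.2; 0 0 0 0 0 0 -0.2; 0 0 0 0 0 0 -0.2")

```text
clock: 18.23
position: [0.5694, 0.0953, 0.0662]
ee_rot: [0.589, 0.393, 0.589, -0.39]
contact_force: [4.3, 5.7, -1.9]
width: 0.0343
```

```bash
python3 ss.py
```

```text
tool f [ 1.9  6.1 -3.6] R 0.0602 ang 1.967 tooldir 1.967
```

arm_command(series="0 -0.015 0.0008 -0.006 0 0 -0.2; 0 0 0 0 0 0 -0.2; 0 0 0 0 0 0 -0.2")

```text
clock: 18.48
position: [0.5689, 0.0949, 0.0662]
ee_rot: [0.593, 0.388, 0.592, -0.384]
contact_force: [6.5, 6.8, -2.1]
width: 0.034
```

```bash
python3 ss.py
```

```text
tool f [ 2.2  8.7 -3.5] R 0.0601 ang 1.978 tooldir 1.986
```

The selector is at its stop, with a rise of about 5.5 N. I'll back off, open, lift and check.

arm_command(series="0 0.03 0 0 0 0 -0.2; 0 0.03 0 0 0 0 -0.2; 0 0 0 0 0 0 0; 0 0 0 0 0 0 1; 0 0 0 0 0 0 1; 0 0 0 0 0 0 1; 0 0 0 0 0 0 1; -0.33 0 0 0 0 0 1; -0.33 0 0 0 0 0 1; -0.33 0 0 0 0 0 1; -0.33 0 0 0 0 0 1; 0 0 0 0 0 0 1")

```text
clock: 19.48
position: [0.5763, 0.0955, 0.2055]
ee_rot: [0.597, 0.388, 0.589, -0.383]
contact_force: [1.5, 0.6, 0.8]
width: 0.0854
```

arm_command(series="0 0 0 0 0 0 1; 0 0 0 0 0 0 1; 0 0 0 0 0 0 1; 0 0 0 0 0 0 1")

```text
clock: 19.82
position: [0.5713, 0.0952, 0.1963]
ee_rot: [0.592, 0.385, 0.594, -0.386]
contact_force: [-0.1, 0.6, 1.0]
width: 0.0852
```

```bash
python3 iso.py; python3 - <<'E'
import cv2,numpy as np
from h import *
T=np.load('T3.npy')
for t in(1.80,1.857,1.9):print(proj('wrist',(.5927+.06*np.cos(t),.0397+.06*np.sin(t),.092),T)[0])
for t in(-1.36,):print(proj('wrist',(.559+.07*np.cos(t),-.0755+.07*np.sin(t),.107),T)[0])
m=np.zeros((420,800,3),np.uint8);m[:300,:400]=cv2.resize(cv2.imread('pics/w3.png'),(400,300),interpolation=cv2.INTER_AREA);m[:300,400:]=cv2.resize(cv2.imread('pics/sc3.png')[190:320,230:390],(400,300))
cv2.imwrite('pics/m5.png',m)
E
```

```text
[0.5714873  0.09528843 0.19648097] [-0.67074899 -1.21763153 -0.02067667] 19.8667
carton 0 0 0.885
radio 0 0 0.955
headset 0 0 1.0
[296.77817583 208.0970452 ]
[292.05629663 207.36759394]
[288.46551912 206.98768768]
[175.50021036 455.31249102]
```

View pics/m5.png

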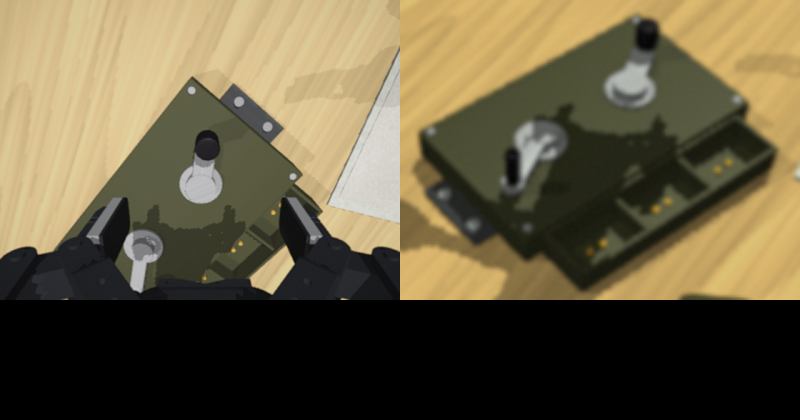

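The selector grip top is at (290,209), which gives an angle of about 1.88, or roughly 1.12 rad from its start. The isolator is still across, the arm is clear, and the bystander matches are at 0 px. I'll hand in.

```bash
python3 -c "
from rig import ticket
print(ticket.sign_off())"
```

```text
the job is handed in; nothing more can be done
None
```

Both cranks are across and the job is handed in at about 20 s of the 70 s. One early move went wrong, though, and may have broken the isolator force limit.

- **Isolator:** I felt it come up against its stop at about 11 N on the post, against about 3 N when turning freely, then backed off. That was about 1.3 rad from where it started.
- **Selector:** It passed the interlock point at about 3 N, so the lock was free. It stopped at about 8.7 N, some 1.12 rad from its start by camera.
- **Last checks:** The arm stood clear above the unit with the wrist force near zero. The carton, radio and headset matched their starting pictures to within a pixel.
- **The mistake:** My first push on the isolator was ten times too large per row, 35 mm instead of 3.5 mm. The gripper swept fast past the post, swung the crank about 0.86 rad and ended at about (0.68, -0.33) near the carton.
- **What I can't rule out:** I had no force readings during that sweep, so I can't prove the buffer stayed under 30 N. Afterwards the force was near zero and nothing else had moved. The stop turned out to be about 0.45 rad further on, which suggests the crank never reached it.

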